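Pick the height-setting block out of the sloping bin and clamp it

TASK

Take the height-setting block (the beige steel block with the round post) out of the cluttered sloping bin, leaving the other things in the bin where they are, and stand it on the seat of the self-centring clamp, post up, its long side running from jaw to jaw, and let go of it. Then lift the red ball lever of the turnbuckle so that both jaws draw in, until the block is held finger-tight, without overtightening, and let go of the lever.

Things in the scene. Friction and masses are not known exactly. Their poses are not given: they have to be found in the camera images.
- setup_block: Height-setting block, beige-grey steel, 0.14 kg: body 28 (x) x 40 (y) x 18 mm (z), with a round post, 8 mm thick and 14 mm high, on top at y = -10 mm. Origin: centre of the underside; z out of the top. It starts flat on the sloping bin floor, its y axis about up and down the slope. At least 25 mm is free beside its two faces across x: grip it there, 28 mm wide.
- bin: Grey open picking bin on a stand, tilted by 0.43 rad (24.6 deg) so that it opens towards the robot. Outside 218 (x) x 258 (y) x 36 mm, walls and floor 4 mm. Origin: centre of the floor's underside, 75 mm over the table; x points up the slope, away from the robot, z straight out of the floor (inner floor z = 4 mm, rim z = 36 mm). Fixed.
- eraser: Bystander in the bin: blue and white cleaning block 23 x 44 x 12 mm. Origin: centre of its underside. Must not be shifted by more than 40 mm.
- hex_key: Bystander in the bin: black hex key with a yellow sleeve, 26 x 79 x 8 mm. Origin: centre of its underside. Must not be shifted by more than 40 mm.
- clip_box: Bystander in the bin: blue box with clear lid, 44 x 70 x 30 mm, uphill of the block. Origin: centre of its underside. Must not be shifted by more than 40 mm.
- marker: Bystander in the bin: black and red felt marker, 17 x 135 x 18 mm, lying across the low end of the bin. Origin: centre of its underside. Must not be shifted by more than 40 mm.
- clamp: Self-centring clamp, fixed on the table: grey base plate 118 (x, from -83 to +35 mm) x 150 (y) x 10 mm. Origin: underside of the plate, below the seat centre; z up; the jaws move along its y axis; its -x side, with the turnbuckle, faces roughly to the robot.
- seat (a point): Centre of the top of the clamp's seat, a steel pad 30 x 28 mm whose top is 20 mm over the table. The block stands here with its y axis along the clamp's y axis (either way round).
- jaw_left: Left jaw (+y of the clamp), 30 mm wide (x), top 38 mm over the table. Its origin is the clamp's when the lever is level and moves to -y as it closes. Its brass face plate is locked 0 to 5 mm forward, at an unknown setting; the gap between the faces with the lever level is 58 mm less that setting. So the lever angle at which the block is gripped must be felt.
- jaw_right: Right jaw (-y of the clamp), otherwise like the left one; moves to +y as it closes. Its brass face plate stands on springs and yields by about 1 mm for each 7 N of squeeze, so that the grip builds up softly.
- spindle (a joint): Turnbuckle angle (rad): 0 = ball lever level, towards the clamp's -x; grows as the ball is lifted, to 1.45; 1 rad draws each jaw in by 8 mm. Starts at 0 to 0.3. Brake friction keeps it where it is left: about 4 N at the ball to turn it. Once the block is gripped the force rises softly: finger-tight is 6 to 8 N at the ball, along its path; 11 N (25 N at a jaw) is overtight.
- spindle_axis (a point): Middle of the turnbuckle's barrel, on its axis: 68 mm to -x of the seat centre, 50 mm over the table. The axis runs along the clamp's y axis. The barrel is 20 mm thick and 44 mm long.
- lever_ball (a point): Centre of the red ball of 16 mm diameter on the end of the lever, 55 mm from the barrel's axis (lever rod 7 mm thick). It can be pinched from above with the fingers closing along the clamp's y axis; it then turns between the fingertips as it is carried round its arc in the clamp's x-z plane.
- tweezers_b: Bystander in the bin: curved black tweezers, 17 x 117 x 9 mm, lying across the bin just uphill of the marker. Origin: centre of its underside. Must not be shifted by more than 40 mm.
Things that resemble listed ones, but are neither listed nor needed, are in the scene too. Of the things shaped like the setup_block, the grey one is meant.

How it is judged:
By the outcome, as a careful person would: the job done as asked, in the order asked, and still so for the second after the job is handed in, with the robot touching nothing.
It also fails if it takes over 67 s, if anything falls off the work surface, if the arm or the gripper's body presses on something with over 40 N, if the wrist force passes 120 N, or if a joint passes its speed limit or range.

ROBOT

A 6-joint arm with a two-finger parallel gripper is mounted at the origin on the work surface; the furniture and walls round the work are solid. World frame = base frame: x ahead of the robot, y to its left, z up, the work surface at z = 0. Lengths are in m, angles in rad, forces in N, time in s.
With the tool pointing down it reaches from about 0.3 to 0.875 m from the base axis. Payload 6.4 kg.
Tool frame: the origin (TCP) lies at the very end of the fingers, on their centre line; the grasp point (between the pads) lies 19 mm behind it; z points along the fingers, y is the line along which they close (so a half turn about z gives the same grasp; the last joint's range is limited). The gripper opens to 85 mm and grips with 20 to 120 N. Pads are 22 mm wide; open, the fingers measure 114 mm over their backs; the gripper's body (76 mm by 85 mm) begins 54 mm behind the grasp point. The pads swing forward as they close: fully open they stand 13 mm farther back than shut.
Start: joints at [1.116, 0.181, 1.607, -0, 1.354, -0.206], TCP at [0.142, 0.557, 0.231] pointing down, gripper open.
Joint ranges: [-2.99, 2.99], [-0.89, 2.07], [0.3, 2.58], [-1.14, 4.28], [0, 2.63], [-3.12, 3.12]. Speed limits (rad/s): [2.57, 2.57, 3.01, 3.14, 3.14, 3.14].

INTERFACE

Orientations are given as a unit quaternion [w, x, y, z].
In Python, from bench import ctrl, camera, calibration, order, outline_of gives the robot as it stands.
- The arm moves only by the tool move_arm, never from a script. Its argument "series" is a list that holds one entry, the list of rows, each a list of 5 numbers: the opening, from 0 (shut) to 1 (fully open), then the shift along the tool's x, y, z in mm, then the turn about the tool's z in rad. A call has exactly 10 rows; each row is the pose to reach, as a shift and turn from the pose commanded when the call began, along the tool's axes at that moment; what a row does not reach only later rows make up. A row lasts 1/12 s, in which the tool goes at most 41.7 mm and 7.16 degrees, less where a joint would pass 70% of its speed; a pose out of reach is approached as far as the arm can. A call with a gripper value outside its range is refused whole. The fingers move at their own pace and stop on an object; the grip force is fixed at half the most. Time passes only in rows, so rows that repeat a pose let the fingers close, or fill a call up. It gives the time, the measured TCP pose, the force, the opening and the grip force at its end, in the units of the state.
- ctrl.get_obs(): the state, without advancing time (a new reading comes with each control period).
- camera(name): name is "scene" or "top" or "wrist"; returns (picture, depth): 420x560x3 uint8, blue, green, red; 420x560 float32, m along the optical axis (not along the pixel's ray), 0 where there is no reading.
- calibration(name): a dict with "intrinsics" (3x3 intrinsics, pixels), "rvec" (rotation vector, rad) and "tvec" (3), from world to camera coordinates, as OpenCV has them. Camera axes: x right, y down, z forward; pixel columns grow to the right and rows downward; lengths in m; the calibration is good to about 2 mm. A picture is of the moment at which its call begins: read the wrist's pose just before it. calibration takes no time and is no camera call; for the wrist camera it gives the pose at the moment of the call.
- order.hand_in(): hands the job in; it is judged then, once.
Trained networks look in the newest picture that a camera, given by its name, has taken for a name from the list of things; names that differ only in an ending like _2 or _b are one class to them, and where a whole thing is asked for, a point or a joint stands for the part that bears it (a point fixed in the world has none). Each returns a list of dicts, best first, with "conf" (0 to 1); they miss things now and then, are a little off and sometimes report something else, mostly with a low value. They report only what shows in the picture. A call takes as long as a camera call. They do not tell look-alikes from the thing itself.
- outline_of(target, camera): "region" (420x560 bool, what is visible of it) and "bbox" ([centre column, centre row, width, height] in pixels, round what is visible of it).
The state is a dict: "time_s": time; "q": joint angles; "dq": joint speeds; "joint_efforts": joint torques, N m; "eef_pos": TCP position; "eef_rot": TCP orientation; "wrist_force": force on the tool from outside, world axes, zero at the start; "torque": the same for the moment, N m; "opening": opening from 0.0 (shut) to 1.0 (fully open); "grasp_force": force on a finger pad.
Only numpy, scipy, OpenCV 4.12 (cv2) and the standard library are available. Lean on these libraries where they do the work, as an engineer would, in place of code of your own. Each camera call takes 0.05 s, during which the arm holds its last target. There are 200 camera calls.

## Working session

There is one attempt and no reset: what is moved stays moved. The work goes in short steps, Python scripts to look and compute and a tool call to move; the robot and the scene stay as the last step left them, time stands still between calls to the robot, and variables do not carry over. Pictures are saved under pics/ and viewed, at most 10 in all, crops included, and the job is handed in when it is done.

Besides the shell and the picture viewer there is one more tool, called after "Request:" as name([rows], argument=value, ...), one row to a line, values as JSON. move_arm: Moves the arm, as the interface text tells. Its arguments: {"type":"object","properties":{"series":{"type":"array","items":{"type":"array","items":{"type":"array","items":{"type":"number"}}}}},"required":["series"]}

```bash
ls; mkdir -p pics
cat > h.py <<'E'
import numpy as np, cv2
from scipy.spatial.transform import Rotation as R
from bench import ctrl,camera,calibration,order,outline_of
def cal(n):
    c=calibration(n); return np.array(c["intrinsics"]),R.from_rotvec(np.ravel(c["rvec"])).as_matrix(),np.ravel(c["tvec"])
def cloud(n,d):
    K,Rm,t=cal(n); v,u=np.indices(d.shape)
    P=np.stack([(u-K[0,2])/K[0,0]*d,(v-K[1,2])/K[1,1]*d,d],-1)
    return (P-t)@Rm
def proj(n,p):
    K,Rm,t=cal(n); q=K@(Rm@np.array(p)+t); return q[:2]/q[2]
def tool():
    o=ctrl.get_obs(); w,x,y,z=o["eef_rot"]; return np.array(o["eef_pos"]),R.from_quat([x,y,z,w]).as_matrix(),o
E
python3 - <<'E'
from h import *
a={}
for n in("scene","top"):
    p,d=camera(n); a[n]=p; cv2.imwrite(f"pics/{n}0.png",p); np.save(n+"0.npy",cloud(n,d))
    C=cloud(n,d)
    for t in("setup_block","bin","clamp","lever_ball","jaw_left","jaw_right","seat"):
        try:
            for r in outline_of(t,n)[:4]:
                m=r["region"]&(d>0); print(n,t,round(r["conf"],2),np.round(r["bbox"]),np.round(np.median(C[m],0),3), m.sum())
        except Exception as e: print(t,e)
p,r,o=tool();print(p,r.round(3),o["time_s"])
E
```

```text
pics
scene setup_block 0.92 [335. 271.  18.  20.] [ 0.367 -0.132  0.026] 374
scene setup_block 0.81 [262. 184.  18.  18.] [ 0.593 -0.256  0.025] 251
scene setup_block 0.81 [302. 310.  19.  29.] [ 0.37  -0.031  0.028] 355
scene setup_block 0.67 [235. 218.  28.  20.] [ 0.551 -0.099  0.094] 433
scene bin 0.64 [205. 249. 193. 192.] [ 0.56  -0.006  0.081] 17695
scene clamp 0.56 [339. 191.  96.  66.] [ 0.455 -0.318  0.014] 3119
scene lever_ball 0.6 [366. 183.  38.  22.] [ 0.413 -0.331  0.059] 206
scene jaw_left 0.96 [331. 194.  46.  33.] [ 0.471 -0.285  0.028] 581
scene jaw_right 0.88 [347. 170.  43.  19.] [ 0.467 -0.378  0.032] 402
scene jaw_right 0.48 [194. 272.  25.  27.] [0.536 0.03  0.076] 61
scene seat 0.55 [337. 190.  94.  64.] [ 0.455 -0.319  0.014] 3096
top setup_block 0.78 [337. 181.  21.  17.] [ 0.594 -0.259  0.028] 183
top setup_block 0.7 [291. 279.  13.  19.] [ 0.372 -0.142  0.027] 185
top setup_block 0.69 [273. 193.  19.  17.] [ 0.553 -0.104  0.096] 249
top setup_block 0.63 [371. 247.  67.  70.] [ 0.46  -0.333  0.012] 3396
top bin 0.9 [235. 191. 124. 107.] [ 0.56  -0.018  0.08 ] 10475
top clamp 0.81 [373. 245.  67.  72.] [ 0.461 -0.333  0.012] 3334
top clamp 0.61 [357. 236.  26.  39.] [ 0.474 -0.29   0.036] 379
top lever_ball 0.79 [376. 264.  14.  32.] [ 0.414 -0.335  0.058] 275
top jaw_left 0.55 [354. 236.  22.  43.] [ 0.477 -0.291  0.036] 351
top jaw_left 0.45 [370. 245.  64.  68.] [ 0.461 -0.333  0.012] 3352
top jaw_right 0.62 [392. 237.  21.  40.] [ 0.47  -0.38   0.036] 305
top seat 0.75 [372. 246.  64.  70.] [ 0.46  -0.333  0.012] 3365
[0.14154006 0.55731136 0.23128396] [[-0.969  0.246 -0.   ]
 [ 0.246  0.969 -0.   ]
 [ 0.    -0.    -1.   ]] 0.8
```

View pics/scene0.png

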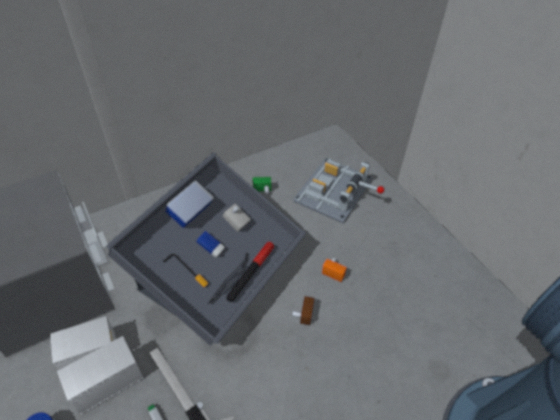

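Run:
```python
import cv2
a=cv2.imread("pics/top0.png")[120:300,170:430]; cv2.imwrite("pics/topc.png",cv2.resize(a,None,fx=3,fy=3,interpolation=cv2.INTER_CUBIC))
```

```text
(no output)
```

View pics/topc.png

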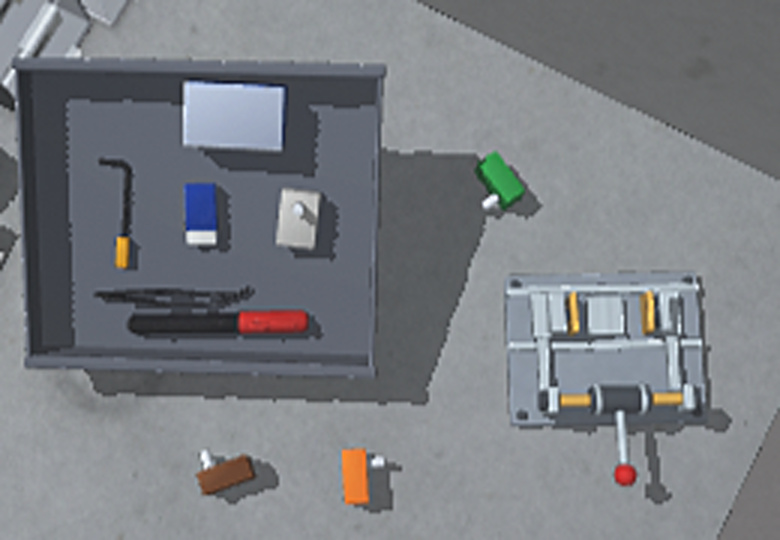

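The wanted grey block is at top px (269,192), in the bin with its post uphill. Look-alikes are green (337,181), orange (291,279) and brown (245,278), all lying on the table. The crop confirms the grey one. The lever's red ball is at top px (378,278).

Run:
```python
from h import *
C=np.load("top0.npy"); im=cv2.imread("pics/top0.png").astype(int)
# block: beige pixels near (269,192)
K=np.zeros(im.shape[:2],bool);K[178:208,258:281]=1
m=K&(im.sum(2)>380); P=C[m]; print("n",m.sum())
# fit top plane robustly
Q=P.copy()
for _ in range(6):
    c=Q.mean(0); n=np.linalg.svd(Q-c)[2][2]; n*=np.sign(n[2]); h=(P-c)@n; Q=P[abs(h)<.003]
print("blk normal",n.round(3),"tilt",np.arccos(n[2]),"c",c.round(4),len(Q))
r=cv2.minAreaRect((Q[:,:2]*1000).astype(np.float32)); print(r)
print("post",P[h>.008].mean(0) if (h>.008).any() else None)
# bin rim / floor
F=C[150:230,190:300].reshape(-1,3); 
# clamp plate
x,y,z=C[...,0],C[...,1],C[...,2]
reg=(x>.36)&(x<.56)&(y<-.22)&(y>-.45)
for lo,hi in((.006,.014),(.017,.023),(.034,.042)):
    s=reg&(z>lo)&(z<hi); mm=cv2.morphologyEx(s.astype(np.uint8),cv2.MORPH_OPEN,np.ones((2,2)))>0
    print(lo,mm.sum(),cv2.minAreaRect((C[mm][:,:2]*1000).astype(np.float32)))
red=reg&(im[...,2]>1.8*im[...,1])&(im[...,2]>110)&(im[...,2]>1.8*im[...,0])
print("ball",C[red].mean(0),C[red].min(0),C[red].max(0),red.sum())
S=np.load("scene0.npy"); ims=cv2.imread("pics/scene0.png").astype(int)
rs=np.zeros(ims.shape[:2],bool); rs[180:200,370:390]=1
red=rs&(ims[...,2]>1.8*ims[...,1])&(ims[...,2]>100); print("ball s",S[red].mean(0),red.sum())
```

```text
n 220
blk normal [0.14  0.986 0.09 ] tilt 1.4803498009548164 c [ 0.5473 -0.1039  0.1151] 51
((452.9772644042969, -120.36424255371094), (233.66868591308594, 16.220882415771484), 10.352482795715332)
post [ 0.5539754  -0.09237496  0.09477944]
0.006 1884 ((446.0857849121094, -278.4640808105469), (146.94223022460938, 300.9021911621094), 13.508984565734863)
0.017 170 ((468.3157958984375, -336.80169677734375), (116.72370910644531, 66.7631607055664), 78.26388549804688)
0.034 184 ((488.60125732421875, -339.88165283203125), (94.44873809814453, 32.470462799072266), 89.67744445800781)
ball [ 0.36524103 -0.33393565  0.06124351] [ 0.36137869 -0.34070736  0.05694202] [ 0.37024252 -0.32774104  0.06458338] 30
ball s [ 0.36261839 -0.33032731  0.06015875] 40
```

Run:
```python
from h import *
P=np.concatenate([np.load(n+"0.npy").reshape(-1,3) for n in("top","scene")])
a=np.array([.1415,.557]);b=np.array([.553,-.104]);L=np.linalg.norm(b-a);u=(b-a)/L
s=(P[:,:2]-a)@u; e=(P[:,:2]-a)@[-u[1],u[0]]
for k in np.arange(0.15,L,.06):
    m=(abs(s-k)<.03)&(abs(e)<.12)&(P[:,2]<.6); print(round(k,2),np.percentile(P[m,2],99.5).round(3) if m.any() else None)
```

```text
0.15 0.003
0.21 0.003
0.27 0.011
0.33 0.012
0.39 0.014
0.45 0.015
0.51 0.008
0.57 0.093
0.63 0.11
0.69 0.103
0.75 0.155
```

Request:
move_arm([
  [[1,0,0,-20,0],[1,-28,-27,-20,0],[1,-56,-54,-20,0],[1,-84,-81,-20,0],[1,-112,-108,-20,0],[1,-140,-135,-20,-0.05],[1,-168,-162,-20,-0.1],[1,-196,-189,-20,-0.15],[1,-224,-216,-20,-0.2],[1,-252,-243,-20,-0.25]],
])

```text
time_s: 1.63
eef_pos: [0.3266, 0.2581, 0.2516]
eef_rot: [0.001, -0.002, 1.0, 0.0]
wrist_force: [0.4, 0.8, -0.2]
opening: 0.999
grasp_force: 0.0
```

Request:
move_arm([
  [[1,-21,-36,0,0],[1,-42,-71,0,0],[1,-63,-107,0,0],[1,-84,-142,0,0],[1,-105,-178,0,0],[1,-126,-213,0,0],[1,-147,-249,0,0],[1,-168,-284,0,0],[1,-189,-320,0,0],[1,-210,-355,0,0]],
])

```text
time_s: 2.47
eef_pos: [0.5371, -0.0972, 0.2514]
eef_rot: [0.0, -0.0, 1.0, -0.0]
wrist_force: [0.0, 0.6, 0.6]
opening: 1.0
grasp_force: 0.0
```

Run:
```python
from h import *
p,r,o=tool(); im,d=camera("wrist"); C=cloud("wrist",d); cv2.imwrite("pics/w1.png",im); np.save("w1.npy",C)
print(p,(d>0).mean(), proj("wrist",p+r[:,2]*.0))
for q in outline_of("setup_block","wrist")[:3]:
    m=q["region"]; P=C[m&(d>0)]; print(q["conf"],q["bbox"],len(P))
    if len(P)<50: continue
    Q=P
    for _ in range(8):
        c=np.median(Q,0); n=np.linalg.svd(Q-c)[2][2]; n*=np.sign(n[2]); h=(P-c)@n; Q=P[abs(h)<.002]
    print("n",n.round(3),"c",c.round(4),len(Q),"z",P[:,2].min(),P[:,2].max(),"post",P[h>.008].mean(0))
    # in-plane axes
    ex=np.cross([0,1,0],n);ex/=np.linalg.norm(ex);ey=np.cross(n,ex)
    rc=cv2.minAreaRect(np.c_[(Q-c)@ex,(Q-c)@ey].astype(np.float32)*1000); print(rc,"centre",c+ex*rc[0][0]/1000+ey*rc[0][1]/1000)
```

```text
[ 0.53712154 -0.09724319  0.25137265] 0.9960714285714286 [294.37907858 275.11458479]
0.74 [232.1, 18.6, 33.1, 34.8] 851
n [-0.027 -0.935  0.353] c [ 0.3782 -0.1503  0.027 ] 172 z -0.0035325351035775917 0.029764135216864093 post [ 0.38269456 -0.16657939  0.01638797]
((-1.9220209121704102, -15.67129898071289), (38.74551773071289, 28.85611343383789), 73.33504486083984) centre [ 0.37737474 -0.15587022  0.01228124]
0.63 [335.9, 17.9, 44.9, 35.7] 1148
n [0.974 0.152 0.168] c [ 0.3844 -0.0507  0.0259] 236 z -0.0034606113666793615 0.030049992734980067 post [ 0.39282196 -0.03351595  0.01621566]
((12.564163208007812, 4.161214828491211), (40.51827621459961, 31.223772048950195), 89.78010559082031) centre [ 0.38586973 -0.04656957  0.013383  ]
0.61 [148.9, 222.6, 41.8, 38.3] 889
n [-0.542  0.84   0.01 ] c [ 0.5964 -0.2611  0.019 ] 391 z -0.002110608890343408 0.030696873843362272 post [ 0.58088844 -0.25735092  0.01710472]
((-4.8258161544799805, -0.76611328125), (40.41315460205078, 31.44054412841797), 87.10060119628906) centre [ 0.59563619 -0.26156282  0.0141497 ]
```

View pics/w1.png

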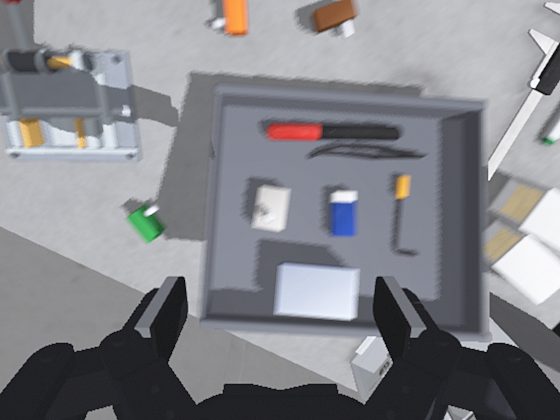

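The block is at wrist px (270,208), alone and slightly yawed, with more than 25 mm free on both sides. The fingers show at the bottom of the picture.

```bash
cat >> h.py <<'E'
def rectfit(im,C,box,thr,n0,bin=True):
    """box=(r0,r1,c0,c1) ; top face rect of bright beige thing"""
    m=np.zeros(im.shape[:2],bool); m[box[0]:box[1],box[2]:box[3]]=1
    i=im.astype(int); m&=(i.min(2)>thr)&(np.isfinite(C[...,2])); P=C[m]
    n=np.array(n0)/np.linalg.norm(n0); h=P@n; hist,e=np.histogram(h,np.arange(h.min(),h.max()+.001,.001)); k=np.convolve(hist,[1,1,1],'same').argmax(); h0=np.median(h[abs(h-e[k]-.0005)<.002])
    Q=P[abs(h-h0)<.003]; ex=np.cross([0,1,0],n);ex/=np.linalg.norm(ex);ey=np.cross(n,ex)
    rc=cv2.minAreaRect(np.c_[Q@ex,Q@ey].astype(np.float32)*1000)
    ctr=ex*rc[0][0]/1000+ey*rc[0][1]/1000+n*h0
    post=P[h-h0>.008]
    print("n",len(Q),"rect",np.round(rc[0],1),np.round(rc[1],1),round(rc[2],1),"topcentre",ctr.round(4),"post",post.mean(0).round(4) if len(post) else None)
    return ctr,rc
E
python3 - <<'E'
from h import *
C=np.load("w1.npy"); im=cv2.imread("pics/w1.png")
a=.43; n=[-np.sin(a),0,np.cos(a)]
for t in(110,140):
  c,rc=rectfit(im,C,(178,238,243,298),t,n)
print("under",c-.018*np.array(n))
# check bin floor plane
F=C[165:225,300:325].reshape(-1,3); cc=F.mean(0); v=np.linalg.svd(F-cc)[2][2]; print("floor n",v*np.sign(v[2]), "floor z at block", cc[2]-(v[:2]@(c[:2]-cc[:2]))/v[2])
E
```

```text
n 1543 rect [ 541.5 -115.5] [60.5 55.1] 0.0 topcentre [ 0.5599 -0.1155  0.0781] post [ 0.5526 -0.1115  0.0992]
n 1128 rect [ 542.8 -111.6] [27.9 39.9] 81.4 topcentre [ 0.5536 -0.1116  0.095 ] post [ 0.5455 -0.1116  0.1434]
under [ 0.56115001 -0.11164964  0.07860432]
floor n [-0.04253031  0.99302199  0.10999314] floor z at block 0.424946608070185
```

Request:
move_arm([
  [[0.47,-10,-7,20,0.07],[0.47,-20,-14,40,0.136],[0.47,-20,-14,60,0.136],[0.47,-20,-14,80,0.136],[0.47,-20,-14,90,0.136],[0.47,-20,-14,100,0.136],[0.47,-20,-14,100,0.136],[0.47,-20,-14,100,0.136],[0.47,-20,-14,100,0.136],[0.47,-20,-14,100,0.136]],
])

```text
time_s: 3.4
eef_pos: [0.5573, -0.1092, 0.1528]
eef_rot: [0.001, 0.067, 0.998, -0.0]
wrist_force: [0.8, -0.4, 0.1]
opening: 0.469
grasp_force: 0.0
```

Run:
```python
from h import *
p,r,o=tool(); im,d=camera("wrist"); C=cloud("wrist",d); cv2.imwrite("pics/w2.png",im); np.save("w2.npy",C)
print(p,r.round(3),o["opening"])
b=proj("wrist",[.5536,-.1116,.095]); print("block px",b)
```

```text
[ 0.5572943  -0.10922196  0.15276028] [[-0.991  0.134  0.002]
 [ 0.134  0.991 -0.001]
 [-0.002 -0.001 -1.   ]] 0.4688888264227556
block px [277.20101649 229.30190036]
```

View pics/w2.png

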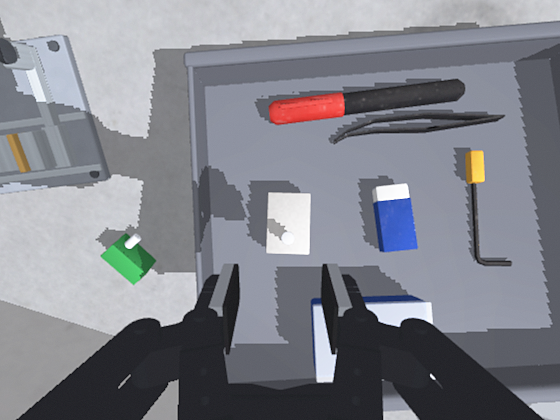

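The block is at px (289,222), squared to the fingers. I'll re-measure it from here.

Run:
```python
from h import *
C=np.load("w2.npy"); im=cv2.imread("pics/w2.png")
a=.43; n=[-np.sin(a),0,np.cos(a)]
for t in(140,160): c,rc=rectfit(im,C,(186,262,262,318),t,n)
p,r,o=tool(); b=c-.009*np.array(n)
print("body centre",b.round(4),"in tool mm",((b-p)@r*1000).round(1), "check TCP px",proj("wrist",p),"tcp@blocktop",proj("wrist",p+r[:,2]*.058))
```

```text
n 2442 rect [ 539.6 -104.2] [27.7 40.1] 81.6 topcentre [ 0.5501 -0.1042  0.095 ] post [ 0.5467 -0.1049  0.1266]
n 2270 rect [ 539.6 -104.2] [27.6 40.1] 81.4 topcentre [ 0.5501 -0.1042  0.095 ] post [ 0.5488 -0.105   0.122 ]
body centre [ 0.5538 -0.1042  0.0868] in tool mm [ 4.2  4.6 65.8] check TCP px [281.75108023 279.88722703] tcp@blocktop [281.43780385 233.84310326]
```

Request:
move_arm([
  [[0.47,4,4.6,0,0],[0.47,4,4.6,25,0],[0.47,4,4.6,45,0],[0.47,4,4.6,60,0],[0.47,4,4.6,69,0],[0.47,4,4.6,69,0],[0,4,4.6,69,0],[0,4,4.6,69,0],[0,4,4.6,69,0],[0,4,4.6,69,0]],
])

```text
time_s: 4.28
eef_pos: [0.5537, -0.1041, 0.0833]
eef_rot: [0.001, 0.067, 0.998, -0.0]
wrist_force: [0.1, -0.1, 0.6]
opening: 0.31
grasp_force: 59.5
```

Request:
move_arm([
  [[0,0,0,-10,0],[0,0,0,-30,0],[0,0,0,-60,0],[0,0,0,-90,0],[0,20,-20,-105,0],[0,45,-47,-105,0],[0,70,-74,-105,0],[0,95,-100,-105,0],[0,109,-117,-105,0],[0,109,-117,-105,0]],
])

```text
time_s: 5.12
eef_pos: [0.4269, -0.2076, 0.1883]
eef_rot: [-0.0, 0.069, 0.998, -0.001]
wrist_force: [-0.0, -0.4, -1.7]
opening: 0.309
grasp_force: 59.2
```

Run:
```python
from h import *
ctrl.get_obs()
for n in("wrist","scene"):
    im,d=camera(n); C=cloud(n,d); p,r,o=tool(); np.save(n+"3.npy",C); cv2.imwrite(f"pics/{n}3.png",im)
    if n=="scene": print(p,o["opening"],o["grasp_force"]); b=proj(n,p).astype(int);print(b)
    else: a=im
s=im[max(b[1]-80,0):b[1]+80,b[0]-100:b[0]+100]; s=cv2.resize(s,(525,420)); 
cv2.imwrite("pics/c3.png",np.hstack([cv2.resize(a[150:420,140:420],(275,420)),s]))
```

```text
[ 0.42922799 -0.20591744  0.18836267] 0.31042875695639066 59.23863189314034
[328 167]
```

View pics/c3.png

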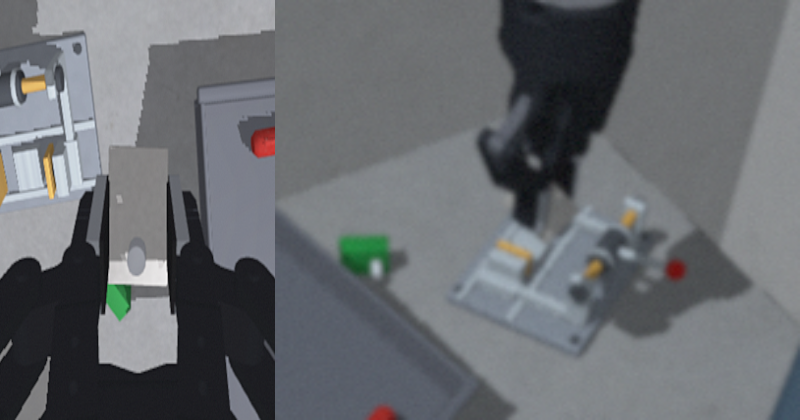

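Request:
move_arm([
  [[0,0,0,30,0],[0,0,0,65,0],[0,0,0,100,0],[0,0,0,130,0],[0,0,0,150,0],[0,0,0,163,0],[0,0,0,170,0],[0,0,0,173,0],[0,0,0,174,0],[0,0,0,174,0]],
])

```text
time_s: 6.05
eef_pos: [0.4302, -0.2054, 0.014]
eef_rot: [0.001, 0.067, 0.998, -0.0]
wrist_force: [0.0, -0.2, -1.7]
opening: 0.311
grasp_force: 59.2
```

Request:
move_arm([
  [[0,0,0,1,0],[0,0,0,2,0],[0.38,0,0,2,0],[0.38,0,0,2,0],[0.38,0,0,2,0],[0.38,0,0,2,0],[0.38,0,0,4,0],[0.38,0,0,7,0],[0.38,0,0,8,0],[0.38,0,0,8,0]],
])

```text
time_s: 6.88
eef_pos: [0.4294, -0.2057, 0.0051]
eef_rot: [0.0, 0.067, 0.998, -0.0]
wrist_force: [0.4, -2.5, -0.9]
opening: 0.382
grasp_force: 0.0
```

Run:
```python
from h import *
p,r,o=tool(); im,d=camera("wrist"); C=cloud("wrist",d); cv2.imwrite("pics/w4.png",im); np.save("w4.npy",C)
print(p,o["opening"],o["wrist_force"])
T=(C-p)@r*1000
m=(abs(T[...,1])<12)&(abs(T[...,0])<45)&(C[...,2]<.06)
z=C[...,2]
for lo in range(-40,41,5):
    k=m&(abs(T[...,0]-lo)<2.5); print(lo,k.sum(),np.percentile(z[k],[10,50,90]).round(4) if k.sum()>5 else "")
top=m&(abs(z-.018)<.004); print(cv2.minAreaRect(T[top][:,:2].astype(np.float32)))
```

```text
[ 0.42940977 -0.20566362  0.00514107] 0.3815303319833183 [ 0.36161543 -2.52392528 -0.91466626]
-40 66 [-0.0015 -0.0009 -0.0003]
-35 0 
-30 0 
-25 120 [0.0172 0.0178 0.0183]
-20 301 [0.0172 0.018  0.0189]
-15 574 [0.0174 0.0186 0.0319]
-10 698 [0.0173 0.0183 0.0289]
-5 476 [0.0172 0.0179 0.0186]
0 501 [0.0171 0.0179 0.0186]
5 490 [0.0172 0.0179 0.0186]
10 529 [0.0172 0.0179 0.0186]
15 1427 [-0.0012  0.0092  0.0179]
20 449 [-0.0018 -0.0011 -0.0004]
25 471 [-0.0018 -0.0011 -0.0004]
30 487 [-0.0019 -0.0011 -0.0003]
35 487 [-0.0019 -0.0011 -0.0003]
40 527 [-0.0018 -0.0011 -0.0004]
((-4.656848907470703, 0.00164031982421875), (40.529666900634766, 23.96884536743164), 0.007246216293424368)
```

Request:
move_arm([
  [[0.38,-2.5,0,0,0],[0.38,-4.5,0,0,0],[0,-4.5,0,0,0],[0,-4.5,0,0,0],[0,-4.5,0,0,0],[0,-4.5,0,-10,0],[0,-4.5,0,-40,0],[0,-4.5,0,-80,0],[0,-4.5,0,-120,0],[0,-4.5,0,-145,0]],
])

```text
time_s: 7.77
eef_pos: [0.4344, -0.2057, 0.154]
eef_rot: [0.001, 0.067, 0.998, -0.0]
wrist_force: [0.9, -1.7, -2.7]
opening: 0.307
grasp_force: 59.5
```

Request:
move_arm([
  [[0,0,-30,0,0.12],[0,0,-60,0,0.24],[0,0,-80,0,0.36],[0,0,-80,0,0.48],[0,0,-80,0,0.6],[0,0,-80,0,0.72],[0,0,-80,0,0.84],[0,0,-80,0,0.96],[0,0,-80,0,1.08],[0,0,-80,0,1.2]],
])

```text
time_s: 8.6
eef_pos: [0.4225, -0.2839, 0.15]
eef_rot: [-0.001, 0.621, 0.784, 0.0]
wrist_force: [0.6, 0.7, -1.6]
opening: 0.308
grasp_force: 59.6
```

Run:
```python
from h import *
ctrl.get_obs(); camera("top"); camera("top")
p,r,o=tool(); im,d=camera("wrist"); C=cloud("wrist",d); cv2.imwrite("pics/w5.png",im); np.save("w5.npy",C)
p2,_,_=tool(); print(p,p2,r.round(3),o["opening"],o["grasp_force"],o["q"])
```

```text
[ 0.42260036 -0.28405636  0.14997831] [ 0.42269659 -0.28423578  0.1500547 ] [[-0.233  0.973 -0.001]
 [ 0.973  0.233  0.002]
 [ 0.002 -0.001 -1.   ]] 0.30776057882734953 59.5693302154541 [-8.25550290e-01  1.26772968e-01  1.84424871e+00  4.91074032e-04
  1.17240350e+00 -1.06069990e+00]
```

View pics/w5.png

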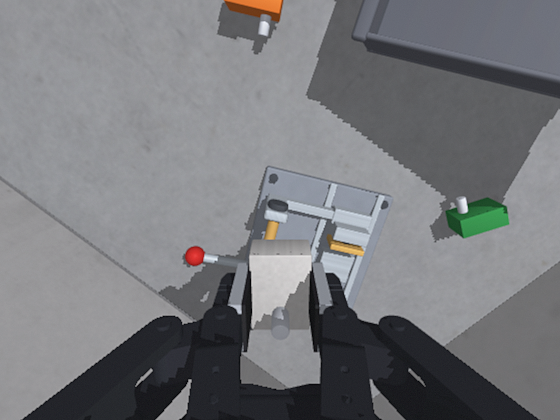

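The block is held level and upright. The clamp plate's +y edge runs from px (268,167) to (392,197), one jaw's brass face is at (346,247), and the ball is at (195,256). I'll compute the clamp pose from the plate and check it against the seat and jaws.

Run:
```python
from h import *
def ray(n,px,z):
    K,Rm,t=cal(n); d=Rm.T@np.linalg.inv(K)@[px[0],px[1],1]; o=-Rm.T@t; return o+d*(z-o[2])/d[2]
im=cv2.imread("pics/w5.png"); g=cv2.cvtColor(im,6)
pc=np.float32([[268,167],[392,197]]).reshape(-1,1,2)
q=cv2.cornerSubPix(g,pc,(5,5),(-1,-1),(3,40,.01)).reshape(-1,2); print(q)
A,B=[ray("wrist",x,.010) for x in q]; v=B-A; print(A,B,np.linalg.norm(v),"yaw",np.degrees(np.arctan2(v[1],v[0])))
ex=v/np.linalg.norm(v); ey=np.array([-ex[1],ex[0],0]); O=(A+B)/2+.024*ex-.075*ey
print("origin from wrist",O)
# top
C=np.load("top0.npy"); t=cv2.imread("pics/top0.png").astype(int)
x,y,z=C[...,0],C[...,1],C[...,2]
s=((x>.39)&(x<.56)&(y<-.22)&(y>-.44)&(z>.004)).astype(np.uint8)
s=cv2.morphologyEx(s,cv2.MORPH_OPEN,np.ones((3,3)))
nn,l,st,_=cv2.connectedComponentsWithStats(s); k=st[1:,4].argmax()+1; print(st[k])
P=C[(l==k)&(z<.014)]; print("plate rect top",cv2.minAreaRect((P[:,:2]*1000).astype(np.float32)))
np.save("clamp.npy",np.r_[O,ex])
# jaws in clamp frame from wrist + top
for nm,CC in(("w",np.load("w5.npy")),("t",C)):
    D=CC-O; X=D@ex*1000;Y=D@ey*1000
    for lab,zl,zh,xl,xh in(("seat",.018,.022,-20,20),("jawtops",.034,.042,-14,14)):
        m=(CC[...,2]>zl)&(CC[...,2]<zh)&(X>xl)&(X<xh)&(abs(Y)<60)
        print(nm,lab,m.sum(),"X",np.percentile(X[m],[3,97]) if m.any() else "",np.histogram(Y[m],np.arange(-60,61,5))[0])
p,r,o=tool()
im5=im.astype(int); red=(im5[...,2]>150)&(im5[...,1]<80); red[:, :150]=0; red[:200]=0
CC=np.load("w5.npy")[red]; print("ball",red.sum(),CC.mean(0),"clamp frame",(CC.mean(0)-O)@ex,(CC.mean(0)-O)@ey)
print("blk low", )
```

```text
[[266.87283 165.71042]
 [392.      197.     ]]
[ 0.40384685 -0.26031165  0.01      ] [ 0.51919793 -0.26124094  0.01      ] 0.11535481909970877 yaw -0.4615786537514867
origin from wrist [ 0.48491741 -0.33596721  0.01      ]
[ 338  210   68   56 3275]
plate rect top ((463.5762939453125, -335.81915283203125), (150.1250457763672, 118.23760223388672), 89.38040924072266)
w seat 808 X [-16.97007572  15.08654088] [  0   0   0   0   0   0   0   0   0  25  81 127 152 159 129   0   0   9
   2   7   9  25  30  53]
w jawtops 700 X [-13.65953487  13.09103175] [  0   0   0   0   0   0   0   0   0   0   0   0   0   0   0   0  35 182
  77 183 220   3   0   0]
t seat 167 X [-16.4919901   17.14234875] [ 2  6  5  0  4  0  5  0  0 18 19 18 22 23 14  1  0  3  1  2  3  9  8  4]
t jawtops 169 X [-12.21390004  13.29711475] [ 0  0  2 26 14 13 14  0  0  0  0  0  0  0  0  0  9 23  9 26 28  5  0  0]
ball 256 [ 0.36449298 -0.33248153  0.06115057] clamp frame -0.12044860483366217 0.0025154247605863847
blk low
```

Run:
```python
from h import *
O=np.array([.4865,-.336,0]); a=np.radians(-.6); ex=np.array([np.cos(a),np.sin(a),0]); ey=np.array([-ex[1],ex[0],0])
for f in("top0.npy","w5.npy","scene0.npy"):
    C=np.load(f); D=C-O; X=D@ex*1000;Y=D@ey*1000;z=C[...,2]*1000
    print(f,[(k,z[(abs(X-k)<2.5)&(abs(Y)<14)&(z<70)].max().round(0) if ((abs(X-k)<2.5)&(abs(Y)<14)&(z<70)).any() else None) for k in range(-50,40,5)])
    m=(z>34)&(z<42)&(abs(X)<12); print("L",np.percentile(Y[m&(Y>10)&(Y<60)],[1,5]),"R",np.percentile(Y[m&(Y<-10)&(Y>-60)],[95,99]) if (m&(Y<-10)&(Y>-60)).any() else "")
p,r,o=tool(); t=O-2*.001*ey+[0,0,.1]; print("delta",((t-p)@r*1000).round(1)); print("turn", np.degrees(np.arctan2(ex[1],ex[0])-np.arctan2(r[1,1],r[0,1])))
```

```text
top0.npy [(-50, np.float64(14.0)), (-45, np.float64(14.0)), (-40, np.float64(15.0)), (-35, np.float64(14.0)), (-30, np.float64(14.0)), (-25, np.float64(15.0)), (-20, np.float64(16.0)), (-15, np.float64(23.0)), (-10, np.float64(24.0)), (-5, np.float64(25.0)), (0, np.float64(24.0)), (5, np.float64(25.0)), (10, np.float64(22.0)), (15, np.float64(23.0)), (20, np.float64(15.0)), (25, np.float64(16.0)), (30, np.float64(13.0)), (35, np.float64(11.0))]
L [24.11523336 24.73218757] R [-28.52596404 -28.26451697]
w5.npy [(-50, np.float64(12.0)), (-45, np.float64(11.0)), (-40, np.float64(9.0)), (-35, None), (-30, np.float64(9.0)), (-25, np.float64(14.0)), (-20, np.float64(15.0)), (-15, np.float64(21.0)), (-10, np.float64(22.0)), (-5, np.float64(22.0)), (0, np.float64(22.0)), (5, np.float64(22.0)), (10, np.float64(22.0)), (15, np.float64(21.0)), (20, np.float64(15.0)), (25, np.float64(14.0)), (30, np.float64(12.0)), (35, np.float64(11.0))]
L [24.0379596  25.05918277] R 
scene0.npy [(-50, np.float64(15.0)), (-45, np.float64(14.0)), (-40, np.float64(13.0)), (-35, np.float64(13.0)), (-30, np.float64(13.0)), (-25, np.float64(15.0)), (-20, np.float64(15.0)), (-15, np.float64(23.0)), (-10, np.float64(24.0)), (-5, np.float64(23.0)), (0, np.float64(24.0)), (5, np.float64(22.0)), (10, np.float64(23.0)), (15, np.float64(22.0)), (20, np.float64(16.0)), (25, np.float64(15.0)), (30, np.float64(14.0)), (35, np.float64(13.0))]
L [24.38974597 25.52020535] R [-28.07395628 -27.10588161]
delta [-67.4  49.2  49.9]
turn -14.311411592879239
```

Request:
move_arm([
  [[0,-20,15,0,0.08],[0,-45,33,0,0.17],[0,-67.4,49.2,0,0.25],[0,-67.4,49.2,10,0.25],[0,-67.4,49.2,35,0.25],[0,-67.4,49.2,60,0.25],[0,-67.4,49.2,75,0.25],[0,-67.4,49.2,80,0.25],[0,-67.4,49.2,80,0.25],[0,-67.4,49.2,80,0.25]],
])

```text
time_s: 9.58
eef_pos: [0.4868, -0.3391, 0.0708]
eef_rot: [0.0, 0.711, 0.703, 0.0]
wrist_force: [0.2, -0.9, -1.0]
opening: 0.308
grasp_force: 59.7
```

Run:
```python
from h import *
ctrl.get_obs(); camera("wrist"); camera("wrist")
p,r,o=tool(); im,d=camera("wrist"); C=cloud("wrist",d); cv2.imwrite("pics/w6.png",im); np.save("w6.npy",C)
O=np.array([.4865,-.336,0]); a=np.radians(-.6); ex=np.array([np.cos(a),np.sin(a),0]); ey=np.array([-ex[1],ex[0],0])
print(p,r.round(3),o["grasp_force"],o["wrist_force"]); t=O-.002*ey; print(((t-p)@r*1000).round(1))
```

```text
[ 0.48743684 -0.33983697  0.07190419] [[ 0.013  1.     0.002]
 [ 1.    -0.013 -0.002]
 [-0.002  0.002 -1.   ]] 59.67989802360535 [ 0.38276807  0.44295559 -1.33337906]
[ 2.  -1.1 71.9]
```

View pics/w6.png

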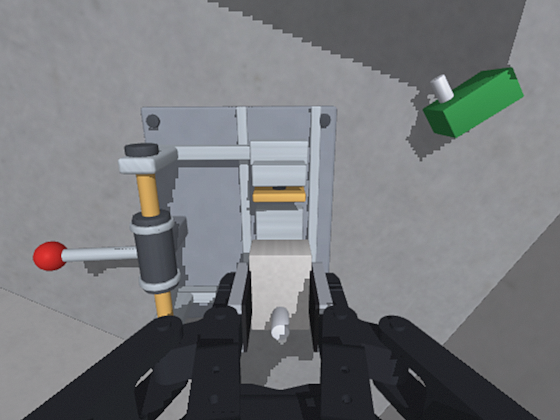

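The jaw and seat (col 278) line up with the block (col 280), and the ball is at (51,256). Lowering onto the seat now.

Request:
move_arm([
  [[0,1,-0.5,0,0],[0,2,-1,5,0],[0,2,-1,18,0],[0,2,-1,30,0],[0,2,-1,38,0],[0,2,-1,42,0],[0,2,-1,44,0],[0,2,-1,45,0],[0,2,-1,46,0],[0,2,-1,46,0]],
])

```text
time_s: 10.57
eef_pos: [0.4848, -0.3361, 0.0257]
eef_rot: [-0.002, 0.712, 0.702, -0.0]
wrist_force: [-9.1, 7.8, 19.0]
opening: 0.309
grasp_force: 62.2
```

Request:
move_arm([
  [[0,0,0,-1,0],[0,0,0,-2,0],[0,0,0,-2,0],[0,0,0,-2,0],[0,0,0,-2,0],[0,0,0,-2,0],[0,0,0,-2,0],[0,0,0,-2,0],[0,0,0,-2,0],[0,0,0,-2,0]],
])

```text
time_s: 11.4
eef_pos: [0.4857, -0.3371, 0.0262]
eef_rot: [-0.0, 0.712, 0.702, -0.0]
wrist_force: [0.3, -0.4, -2.9]
opening: 0.305
grasp_force: 59.8
```

Run:
```python
from h import *
for i in range(3): camera("wrist")
p,r,o=tool(); im,d=camera("wrist"); C=cloud("wrist",d); np.save("w7.npy",C); cv2.imwrite("pics/w7.png",im)
print(p,r.round(3),o["wrist_force"],o["q"])
T=(C-p)@r*1000; z=C[...,2]*1000
for k in range(0,60,3):
    m=(abs(T[...,1])<10)&(abs(T[...,0]-k)<1.5)&(z<80); print(k,m.sum(),np.percentile(z[m],[10,50,90]).round(1) if m.sum()>4 else "",end=";")
m=(abs(T[...,1])<11)&(T[...,0]<30)&(T[...,0]>-25)&(z>36)&(z<43); print(cv2.minAreaRect(T[m][:,:2].astype(np.float32)),np.median(z[m]))
```

```text
[ 0.48566225 -0.33705315  0.02627983] [[ 0.014  1.    -0.   ]
 [ 1.    -0.014 -0.   ]
 [-0.    -0.    -1.   ]] [-1.2332107   0.67485704 -1.39353248] [-8.07291402e-01  4.74198380e-01  1.68864119e+00 -2.77948115e-05
  9.78767904e-01 -7.93307954e-01]
0 239 [37.7 38.4 39. ];3 251 [37.7 38.5 39.2];6 264 [37.7 38.4 39.1];9 261 [37.7 38.4 39.2];12 278 [37.6 38.4 39.1];15 266 [37.6 38.4 39.1];18 797 [23.4 31.7 38.2];21 0 ;24 37 [36.7 37.4 38. ];27 294 [37.1 37.9 38.6];30 575 [28.2 33.8 38. ];33 17 [36.5 37.1 37.3];36 305 [37.2 37.9 38.7];39 317 [37.2 37.9 38.7];42 329 [37.1 37.9 38.6];45 728 [24.2 34.7 38.2];48 287 [22.1 22.9 23.6];51 291 [22.  22.8 23.7];54 295 [22.1 22.9 23.6];57 482 [ 9.4 17.1 23. ];((3.801614761352539, -0.011086463928222656), (21.973752975463867, 52.32201385498047), 89.96543884277344) 38.34949804001903
```

The block's top reads 38.4 mm, so it is on the seat, with about 5 mm free to the left jaw. Releasing and lifting off.

Request:
move_arm([
  [[0.4,0,0,0,0],[0.4,0,0,0,0],[0.4,0,0,0,0],[0.4,0,0,-4,0],[0.4,0,0,-15,0],[0.4,0,0,-35,0],[0.4,0,0,-60,0],[0.4,0,0,-90,0],[0.4,0,0,-120,0.1],[0.4,0,0,-130,0.22]],
])

```text
time_s: 12.43
eef_pos: [0.4877, -0.339, 0.1627]
eef_rot: [0.004, 0.786, 0.618, 0.0]
wrist_force: [-0.2, -0.4, 0.8]
opening: 0.401
grasp_force: 0.0
```

Request:
move_arm([
  [[0.4,0,-20,0,0.12],[0.4,0,-40,0,0.24],[0.4,0,-60,0,0.36],[0.4,0,-80,0,0.48],[0.4,0,-90,0,0.6],[0.4,0,-95,0,0.72],[0.4,0,-95,0,0.84],[0.4,0,-95,0,0.96],[0.4,0,-95,0,1.08],[0.4,0,-95,0,1.2]],
])

```text
time_s: 13.27
eef_pos: [0.3934, -0.3153, 0.1576]
eef_rot: [0.001, 0.998, 0.065, 0.0]
wrist_force: [-0.0, -0.5, 0.0]
opening: 0.396
grasp_force: 0.0
```

Request:
move_arm([
  [[0.4,0,0,0,0.07],[0.4,0,0,0,0.14],[0.4,0,0,0,0.14],[0.4,0,0,0,0.14],[0.4,0,0,0,0.14],[0.4,0,0,0,0.14],[0.4,0,0,0,0.14],[0.4,0,0,0,0.14],[0.4,0,0,0,0.14],[0.4,0,0,0,0.14]],
])

```text
time_s: 14.1
eef_pos: [0.3933, -0.315, 0.1563]
eef_rot: [-0.0, 1.0, -0.001, -0.0]
wrist_force: [-0.2, 0.3, 0.3]
opening: 0.398
grasp_force: 0.0
```

Run:
```python
from h import *
p,r,o=tool(); im,d=camera("wrist"); C=cloud("wrist",d); np.save("w8.npy",C); cv2.imwrite("pics/w8.png",im)
print(p,r.round(3),o["wrist_force"],o["q"],o["opening"])
i=im.astype(int); red=(i[...,2]>130)&(i[...,1]<70)&(C[...,0]<.40)&(C[...,1]<-.28); P=C[red]
f=lambda q:np.r_[np.linalg.norm(P-q,axis=1)-.008]
from scipy.optimize import least_squares
s=least_squares(f,P.mean(0)-[0,0,.006],loss="soft_l1",f_scale=.001); print("ball",red.sum(),s.x,"tool mm",((s.x-p)@r*1000).round(1))
O=np.array([.4865,-.336,0]); print("blk top",np.median(C[(abs(C[...,0]-O[0])<8e-3)&(abs(C[...,1]+.338)<8e-3)],0))
```

```text
[ 0.39325839 -0.31501362  0.15626335] [[ 1.    -0.003 -0.   ]
 [-0.003 -1.     0.   ]
 [-0.    -0.    -1.   ]] [-0.16973797  0.28767318  0.34205369] [-9.11341344e-01  1.05520818e-01  1.85372593e+00 -6.99491255e-06
  1.18244202e+00  6.62379293e-01] 0.3976957261404876
ball 231 [ 0.36287042 -0.33503694  0.05497702] tool mm [-30.3  20.1 101.3]
blk top [ 0.48656656 -0.33843807  0.03794704]
```

View pics/w8.png

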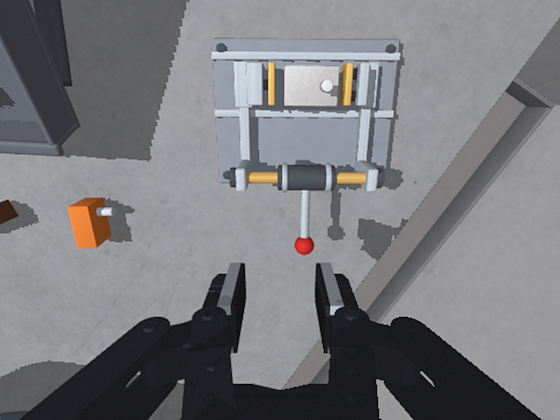

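The block stands between the jaws at px (310,85), post up, and the ball is at (304,245). There is a beam on the right at px (400,300), so I'll check its height before descending.

Run:
```python
from h import *
for f in("w8.npy","top0.npy","scene0.npy"):
    C=np.load(f); 
    for x0 in(.27,.32,.37,.42):
        m=(abs(C[...,0]-x0)<.02)&(C[...,1]<-.2)&(C[...,1]>-.6)&(C[...,2]>.03)&(C[...,2]<.5)
        k=m&(C[...,1]<-.36); print(f,x0,k.sum(),("ymax",C[k][:,1].max().round(3),"z",np.percentile(C[k][:,2],[5,50,99]).round(3)) if k.any() else "")
C=np.load("w8.npy"); print(C[280,420],C[330,400],C[380,330],C[330,450])
```

```text
w8.npy 0.27 0 
w8.npy 0.32 0 
w8.npy 0.37 709 ('ymax', np.float64(-0.36), 'z', array([0.211, 0.216, 0.228]))
w8.npy 0.42 5134 ('ymax', np.float64(-0.36), 'z', array([0.054, 0.229, 0.241]))
top0.npy 0.27 0 
top0.npy 0.32 0 
top0.npy 0.37 0 
top0.npy 0.42 99 ('ymax', np.float64(-0.361), 'z', array([0.043, 0.056, 0.062]))
scene0.npy 0.27 0 
scene0.npy 0.32 0 
scene0.npy 0.37 0 
scene0.npy 0.42 107 ('ymax', np.float64(-0.363), 'z', array([0.033, 0.054, 0.063]))
[-0.04548814 -0.73866979 -0.56961435] [ 0.40400048 -0.35544678  0.2090856 ] [ 0.4094895  -0.32839465  0.23450528] [-0.05927751 -0.72926062 -0.3612078 ]
```

The beam is below table level, so it is clear. Going to the ball.

Request:
move_arm([
  [[0.4,-15,10,0,0],[0.4,-30.3,20,10,0],[0.4,-30.3,20,40,0],[0.4,-30.3,20,65,0],[0.4,-30.3,20,85,0],[0.4,-30.3,20,100,0],[0.4,-30.3,20,106,0],[0.4,-30.3,20,110,0],[0.4,-30.3,20,110,0],[0.4,-30.3,20,110,0]],
])

```text
time_s: 14.98
eef_pos: [0.3633, -0.3355, 0.047]
eef_rot: [0.0, 1.0, -0.002, 0.0]
wrist_force: [-0.8, -0.7, 0.4]
opening: 0.398
grasp_force: 0.0
```

Run:
```python
from h import *
F=[]
for i in range(8): camera("wrist"); o=ctrl.get_obs(); F.append(o["wrist_force"])
F=np.array(F); print(F.mean(0),F.std(0)); p,r,o=tool(); print(p); np.save("F0.npy",F.mean(0))
b=np.array([.36287,-.33504,.05498]); print("ball in tool",((b-p)@r*1000).round(1))
```

```text
[-0.23690138  0.02902003  0.1274505 ] [0.26220632 0.37400279 0.49095247]
[ 0.3630636  -0.33516414  0.04668733]
ball in tool [-0.2 -0.1 -8.3]
```

Request:
move_arm([
  [[0,0,0,0,0],[0,0,0,0,0],[0,0,0,0,0],[0,0,0,0,0],[0,0.9,0,-6,0],[0,2.2,0,-11.3,0],[0,4.1,0,-16.5,0],[0,6.5,0,-21.4,0],[0,9.4,0,-26.1,0],[0,11,0,-28.3,0]],
])

```text
time_s: 16.22
eef_pos: [0.3738, -0.3344, 0.0747]
eef_rot: [-0.0, 1.0, -0.001, -0.001]
wrist_force: [0.4, -0.7, -10.6]
opening: 0.137
grasp_force: 58.5
```

```bash
cat > lev.py <<'E'
from h import *
def st(n=6):
    F0=np.load("F0.npy"); F=[]
    for i in range(n):
        o=ctrl.get_obs(); F.append(o["wrist_force"]); im,d=camera("wrist")
    C=cloud("wrist",d); p,r,o=tool(); F=np.array(F)-F0
    th=np.arctan2(p[2]+.0083-.050,.4185-p[0]); 
    t=np.array([np.sin(th),0,np.cos(th)]); print("p",p.round(4),"th",th.round(3),"tangential opposing",(-F@t).round(1),"mean",(-F@t).mean().round(2),"F",F.mean(0).round(1),"open",o["opening"])
    O=np.array([.4865,-.336,0]); D=C-O; X=D[...,0]*1000; Y=D[...,1]*1000+X*.0105; z=C[...,2]*1000
    i=im.astype(int); brass=(i[...,2]>i[...,0]*1.6)&(i[...,2]>90)&(z>25)&(z<45)&(abs(X)<16)
    for s in(1,-1):
        m=brass&(s*Y>15)&(s*Y<40); print("brass",s,m.sum(),np.percentile(Y[m],[3,50,97]).round(1) if m.any() else "")
    m=(z>36)&(z<40.5)&(abs(X)<10)&(abs(Y)<30)&~brass; print("blk",np.percentile(Y[m],[1,50,99]).round(1) if m.any() else "")
    cv2.imwrite("pics/lev.png",im); return im
E
python3 -c "
from lev import *; st()"
```

```text
p [ 0.3739 -0.3345  0.0747] th 0.637 tangential opposing [8.2 2.4 0.9 1.1 0.7 0.2] mean 2.25 F [ 1.5  2.7 -3.9] open 0.13067937663186496
brass 1 830 [20.3 22.1 25. ]
brass -1 831 [-29.6 -26.6 -24.5]
blk [-22.6  -0.8  29.7]
```

Request:
move_arm([
  [[0,0.8,0,-1.1,0],[0,1.7,0,-2.2,0],[0,2.4,0,-3.0,0],[0,3.2,0,-3.9,0],[0,3.6,0,-4.3,0],[0,3.9,0,-4.6,0],[0,4.3,0,-5.0,0],[0,4.7,0,-5.4,0],[0,5.1,0,-5.8,0],[0,5.5,0,-6.2,0]],
])

```text
time_s: 17.35
eef_pos: [0.3752, -0.3346, 0.081]
eef_rot: [-0.001, 1.0, -0.001, -0.005]
wrist_force: [-14.7, 7.2, 9.3]
opening: 0.126
grasp_force: 61.9
```

```bash
python3 -c "
from lev import *; st()"
```

```text
p [ 0.3749 -0.3346  0.0811] th 0.735 tangential opposing [ 2.9 -2.4  7.3  7.4  7.8 -1.1] mean 3.64 F [-17.9   6.8  11.3] open 0.1199807353248529
brass 1 779 [19.9 21.7 24.5]
brass -1 721 [-29.1 -26.3 -24.1]
blk [-22.6  -0.7  29.6]
```

```bash
python3 -c "
import cv2; a=cv2.imread('pics/lev.png')[10:380,100:480]; cv2.imwrite('pics/levc.png',cv2.resize(a,None,fx=1.55,fy=1.55))"
```

```text
(no output)
```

View pics/levc.png

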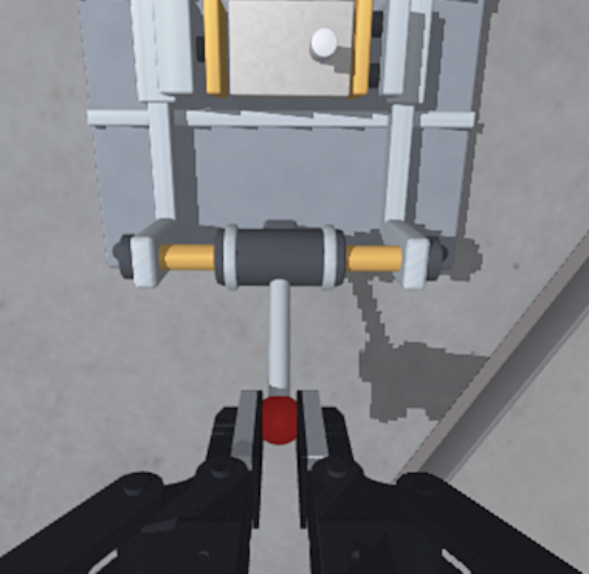

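The ball still sits between the pads, at crop px (280,420), but the grip may have slipped. I'll measure the ball relative to the TCP.

```bash
cat >> lev.py <<'E'
from scipy.optimize import least_squares
def ball():
    im,d=camera("wrist"); C=cloud("wrist",d); p,r,o=tool(); i=im.astype(int)
    red=(i[...,2]>100)&(i[...,1]<50)&(i[...,0]<50)&(np.linalg.norm(C-p,axis=2)<.05); P=C[red]
    # axis known: y fixed, fit x,z
    s=least_squares(lambda q:np.linalg.norm(P-q,axis=1)-.008,P.mean(0)-[0,0,.006],loss="soft_l1",f_scale=.001).x
    print("ball n",red.sum(),s.round(4),"r from axis",np.hypot(s[0]-.4185,s[2]-.05).round(4),"th",np.arctan2(s[2]-.05,.4185-s[0]).round(3),"in tool",((s-p)@r*1000).round(1),"F",np.round(o["wrist_force"],1),"p",p.round(4),"open",round(o["opening"],3),"grip",round(o["grasp_force"],1))
    return s
E
python3 -c "
from lev import *; ball(); ball()"
```

```text
ball n 592 [ 0.3727 -0.335   0.0813] r from axis 0.0555 th 0.6 in tool [-2.2  0.4 -0.2] F [-17.2   5.6   8. ] p [ 0.3749 -0.3346  0.0811] open 0.121 grip 60.8
ball n 592 [ 0.3726 -0.335   0.0813] r from axis 0.0555 th 0.598 in tool [-2.3  0.4 -0.2] F [-25.2   4.8  12.6] p [ 0.3749 -0.3346  0.0811] open 0.125 grip 61.8
```

The ball slipped to the very fingertips (lever at about 0.60 rad). I'll open and re-grip deeper.

Request:
move_arm([
  [[0.4,-2,0,0,0],[0.4,-4,0,0,0],[0.4,-6,0,0,0],[0.4,-6,0,0,0],[0.4,-6,0,0,0],[0.4,-6,0,0,0],[0.4,-6,0,0,0],[0.4,-6,0,0,0],[0.4,-6,0,0,0],[0.4,-6,0,0,0]],
])

```text
time_s: 18.58
eef_pos: [0.3735, -0.3349, 0.0808]
eef_rot: [-0.0, 1.0, -0.002, -0.0]
wrist_force: [-0.1, -0.3, 0.7]
opening: 0.404
grasp_force: 0.0
```

```bash
python3 -c "
from lev import *; ball(); ball(); p,r,o=tool(); print(r.round(3))"
```

```text
ball n 754 [ 0.3728 -0.3351  0.0815] r from axis 0.0555 th 0.603 in tool [-0.7  0.1 -0.7] F [ 0.1  0.3 -0.2] p [ 0.3735 -0.3349  0.0808] open 0.399 grip 0.0
ball n 754 [ 0.3728 -0.3351  0.0814] r from axis 0.0554 th 0.602 in tool [-0.6  0.1 -0.6] F [-0.5  0.   0.3] p [ 0.3734 -0.335   0.0808] open 0.402 grip 0.0
[[ 1.    -0.003 -0.   ]
 [-0.003 -1.    -0.   ]
 [-0.     0.    -1.   ]]
```

Request:
move_arm([
  [[0.4,-0.6,0,5,0],[0.4,-0.6,0,11,0],[0.4,-0.6,0,16,0],[0.4,-0.6,0,17,0],[0.4,-0.6,0,17,0],[0,-0.6,0,17,0],[0,-0.6,0,17,0],[0,-0.6,0,17,0],[0,-0.6,0,17,0],[0,-0.6,0,17,0]],
])

```text
time_s: 19.52
eef_pos: [0.3727, -0.3345, 0.0638]
eef_rot: [-0.0, 1.0, -0.002, -0.0]
wrist_force: [-0.2, 4.0, 2.0]
opening: 0.148
grasp_force: 58.4
```

```bash
python3 -c "
from lev import *; ball(); ball(); ball(); print(np.load('F0.npy'))"
```

```text
ball n 846 [ 0.3727 -0.3351  0.0813] r from axis 0.0554 th 0.6 in tool [  0.    0.5 -17.5] F [-0.1  3.7  2.6] p [ 0.3727 -0.3345  0.0638] open 0.141 grip 58.4
ball n 842 [ 0.3727 -0.3351  0.0813] r from axis 0.0554 th 0.6 in tool [  0.    0.5 -17.5] F [-0.3  4.5  2.2] p [ 0.3727 -0.3346  0.0638] open 0.141 grip 58.5
ball n 845 [ 0.3727 -0.3351  0.0813] r from axis 0.0555 th 0.6 in tool [ -0.    0.5 -17.5] F [-0.9  5.1  2.8] p [ 0.3727 -0.3346  0.0638] open 0.144 grip 58.5
[-0.23690138  0.02902003  0.1274505 ]
```

Request:
move_arm([
  [[0,0.6,0,-0.9,0],[0,1.3,0,-1.8,0],[0,1.9,0,-2.7,0],[0,2.6,0,-3.5,0],[0,3.3,0,-4.4,0],[0,4.0,0,-5.2,0],[0,4.4,0,-5.6,0],[0,4.8,0,-6.0,0],[0,5.1,0,-6.4,0],[0,5.5,0,-6.8,0]],
])

```text
time_s: 20.5
eef_pos: [0.3779, -0.3345, 0.0703]
eef_rot: [-0.0, 1.0, -0.002, -0.0]
wrist_force: [-3.4, 3.4, -6.9]
opening: 0.145
grasp_force: 58.4
```

```bash
python3 -c "
from lev import *; ball(); ball(); st(5)"
```

```text
ball n 837 [ 0.3779 -0.3351  0.0877] r from axis 0.0554 th 0.749 in tool [ -0.1   0.6 -17.3] F [-4.   2.7 -6.7] p [ 0.378  -0.3346  0.0704] open 0.145 grip 58.4
ball n 836 [ 0.378  -0.3351  0.0877] r from axis 0.0553 th 0.749 in tool [ -0.1   0.5 -17.3] F [-4.8  3.9 -6.3] p [ 0.378  -0.3346  0.0704] open 0.144 grip 58.4
p [ 0.378  -0.3346  0.0703] th 0.616 tangential opposing [7.9 7.4 7.6 7.4 7.3] mean 7.55 F [-4.   3.3 -6.4] open 0.14319725443359613
brass 1 847 [18.7 20.5 23.3]
brass -1 702 [-29.1 -25.6 -23.3]
blk [-22.8  -0.2  29.6]
```

```bash
sed -i 's/p\[2\]+.0083-.050/p[2]+.0173-.050/' lev.py
```

Request:
move_arm([
  [[0,0.2,0,-0.2,0],[0,0.4,0,-0.4,0],[0,0.6,0,-0.6,0],[0,0.8,0,-0.8,0],[0,1.0,0,-1.0,0],[0,1.2,0,-1.2,0],[0,1.4,0,-1.4,0],[0,1.6,0,-1.6,0],[0,1.8,0,-1.8,0],[0,2.0,0,-2.0,0]],
])

```text
time_s: 21.68
eef_pos: [0.3801, -0.3346, 0.0723]
eef_rot: [-0.0, 1.0, -0.002, -0.0]
wrist_force: [-2.5, 2.1, -7.6]
opening: 0.144
grasp_force: 58.4
```

```bash
python3 -c "
from lev import *; st(4)"
```

```text
p [ 0.3802 -0.3346  0.0724] th 0.804 tangential opposing [7.  7.3 6.6 7.2] mean 7.03 F [-2.6  3.2 -7.4] open 0.1457372384830943
brass 1 749 [18.4 20.4 23. ]
brass -1 670 [-28.8 -25.3 -23.1]
blk [-22.6   0.2  29.6]
```

Request:
move_arm([
  [[0,0.2,0,-0.2,0],[0,0.4,0,-0.4,0],[0,0.6,0,-0.55,0],[0,0.8,0,-0.75,0],[0,1.0,0,-0.95,0],[0,1.2,0,-1.1,0],[0,1.4,0,-1.3,0],[0,1.6,0,-1.5,0],[0,1.8,0,-1.65,0],[0,2.0,0,-1.85,0]],
])

```text
time_s: 22.72
eef_pos: [0.3831, -0.3347, 0.0744]
eef_rot: [-0.0, 1.0, -0.002, 0.001]
wrist_force: [2.8, 4.1, -10.9]
opening: 0.141
grasp_force: 58.4
```

```bash
python3 -c "
from lev import *; st(4)"
```

```text
p [ 0.3831 -0.3347  0.0744] th 0.867 tangential opposing [4.8 5.1 4.1 4.4] mean 4.61 F [  2.9   4.5 -10.5] open 0.14204365416455583
brass 1 675 [18.2 20.3 22.8]
brass -1 637 [-27.6 -25.  -22.8]
blk [-22.3   0.5  29.7]
```

Request:
move_arm([
  [[0,0.2,0,-0.1,0],[0,0.4,0,-0.2,0],[0,0.6,0,-0.35,0],[0,0.8,0,-0.5,0],[0,1.0,0,-0.65,0],[0,1.2,0,-0.8,0],[0,1.4,0,-0.9,0],[0,1.6,0,-1.0,0],[0,1.8,0,-1.15,0],[0,2.0,0,-1.3,0]],
])

```text
time_s: 23.75
eef_pos: [0.3827, -0.3347, 0.0761]
eef_rot: [-0.0, 1.0, -0.001, -0.002]
wrist_force: [-7.2, 7.1, -3.0]
opening: 0.142
grasp_force: 59.4
```

```bash
python3 -c "
from lev import *; st(4); ball()"
```

```text
p [ 0.3827 -0.3347  0.0761] th 0.882 tangential opposing [7.4 7.5 6.8 6.3] mean 6.99 F [-7.   7.1 -2.5] open 0.14449444784036258
brass 1 628 [18.  20.1 22.5]
brass -1 623 [-28.2 -24.8 -22.5]
blk [-22.    0.9  29.7]
ball n 815 [ 0.3824 -0.3351  0.0919] r from axis 0.0553 th 0.86 in tool [ -0.4   0.4 -15.7] F [-7.3  7.2 -2.5] p [ 0.3828 -0.3347  0.0761] open 0.14 grip 59.4
```

Request:
move_arm([
  [[0,0.2,0,-0.2,0],[0,0.4,0,-0.3,0],[0,0.6,0,-0.5,0],[0,0.8,0,-0.6,0],[0,1.0,0,-0.8,0],[0,1.2,0,-0.9,0],[0,1.4,0,-1.1,0],[0,1.6,0,-1.2,0],[0,1.8,0,-1.4,0],[0,2.0,0,-1.5,0]],
])

```text
time_s: 24.83
eef_pos: [0.386, -0.3349, 0.0778]
eef_rot: [-0.0, 1.0, -0.001, -0.0]
wrist_force: [10.1, 10.6, -10.9]
opening: 0.142
grasp_force: 58.6
```

```bash
python3 -c "
from lev import *; st(4); ball()"
```

```text
p [ 0.3873 -0.3348  0.0782] th 0.969 tangential opposing [-2.3  6.4  7.7 -4.9] mean 1.73 F [ 2.   9.5 -5.9] open 0.1389859867212999
brass 1 592 [17.8 20.  22.3]
brass -1 588 [-28.2 -24.9 -22.6]
blk [-22.2   1.   29.6]
ball n 802 [ 0.3843 -0.3351  0.0932] r from axis 0.0551 th 0.901 in tool [ -3.3   0.3 -15. ] F [ 6.3  8.9 -6.9] p [ 0.3877 -0.3348  0.0782] open 0.143 grip 59.4
```

The ball is creeping in the pads again, so I'll release, re-centre and take a fresh zero.

Request:
move_arm([
  [[0.4,0,0,0,0],[0.4,0,0,0,0],[0.4,0,0,0,0],[0.4,0,0,0,0],[0.4,0,0,0,0],[0.4,0,0,0,0],[0.4,0,0,0,0],[0.4,0,0,0,0],[0.4,0,0,0,0],[0.4,0,0,0,0]],
])

```text
time_s: 25.92
eef_pos: [0.3863, -0.335, 0.0772]
eef_rot: [-0.0, 1.0, -0.002, -0.0]
wrist_force: [0.0, 0.1, 0.2]
opening: 0.399
grasp_force: 0.0
```

```bash
python3 -c "
from lev import *
F=[]
for i in range(6): camera('wrist'); F.append(ctrl.get_obs()['wrist_force'])
np.save('F0.npy',np.mean(F,0)); print(np.mean(F,0)); ball(); st(1); p,r,o=tool(); print(r.round(4))
a=cv2.imread('pics/lev.png')[:230,150:450]; cv2.imwrite('pics/levd.png',cv2.resize(a,None,fx=2.5,fy=2.5))"
```

```text
[-0.04243473  0.22241728 -0.18328994]
ball n 917 [ 0.384  -0.3352  0.0932] r from axis 0.0553 th 0.897 in tool [ -2.3   0.2 -16. ] F [-0.   0.1 -0.1] p [ 0.3863 -0.335   0.0772] open 0.402 grip 0.0
p [ 0.3863 -0.335   0.0772] th 0.945 tangential opposing [-0.] mean -0.03 F [ 0.  -0.1  0. ] open 0.39660260912390977
brass 1 591 [17.7 19.9 22.2]
brass -1 594 [-27.4 -24.9 -22.7]
blk [-22.2   0.8  29.6]
[[ 1.     -0.0032 -0.    ]
 [-0.0032 -1.      0.    ]
 [-0.     -0.     -1.    ]]
```

View pics/levd.png

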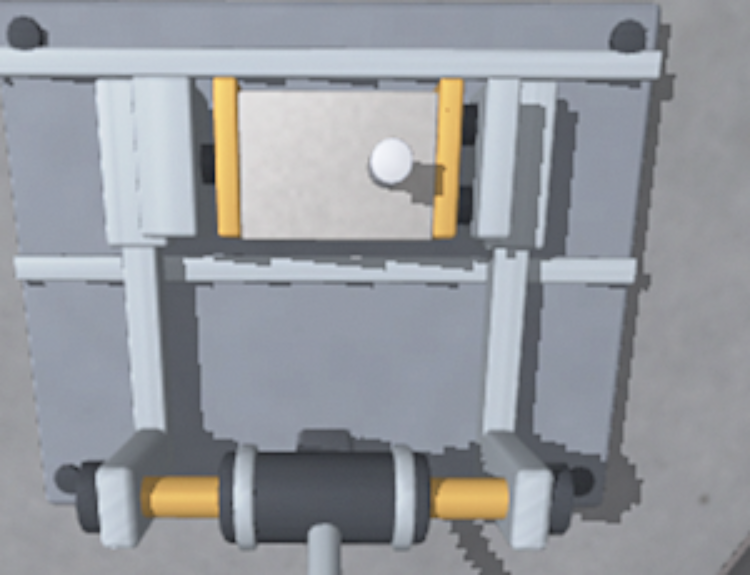

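Both brass faces now touch the block (crop px 237 and 440), so contact is just made at about 0.90 rad. I'll measure the spring-plate deflection sub-pixel against the earlier picture.

```bash
cat > prof.py <<'E'
from h import *
from scipy.ndimage import gaussian_filter1d as g1
def prof(im,K,Rm,t,z=.038):
    a=np.radians(-.6); O=np.array([.4865,-.336,0]); ex=np.array([np.cos(a),np.sin(a),0]); ey=np.array([-ex[1],ex[0],0])
    Y=np.arange(-48,48,.1); X=np.arange(-11,-6,.5)
    P=O+X[:,None,None]/1000*ex+Y[None,:,None]/1000*ey+[0,0,z]
    q=(P@Rm.T+t)@K.T; q=(q[...,:2]/q[...,2:]).astype(np.float32)
    s=cv2.remap(im,q,None,cv2.INTER_CUBIC).astype(float).mean(0)
    e={}
    sat=s[:,2]-s[:,0]   # red-blue : brass
    d=g1(sat,4,order=1)
    for nm,lo,hi in(("R",-33,-17),("L",12,33)):
        w=(Y>lo)&(Y<hi); i=np.where(w)[0]; up=i[d[i].argmax()]; dn=i[d[i].argmin()]; e[nm]=(Y[up].round(1),Y[dn].round(1))
    b=g1(s.sum(1),4,order=1); R0=e["R"][0]
    out=[]
    for lo,hi in((R0-12,R0-2),):
        i=np.where((Y>lo)&(Y<hi))[0]; out.append((Y[i[b[i].argmin()]].round(1),Y[i[b[i].argmax()]].round(1)))
    # left jaw body inner edge
    i=np.where((Y>e["L"][1]+2)&(Y<e["L"][1]+12))[0]; out.append((Y[i[b[i].argmin()]].round(1),Y[i[b[i].argmax()]].round(1)))
    print("brass",e,"jaw edges R(dark,bright) L",out); return Y,s
E
python3 - <<'E'
from prof import *
im=cv2.imread("pics/lev.png"); K,Rm,t=cal("wrist"); prof(im,K,Rm,t)
# w8: camera rigid to tool: rebuild its extrinsics from the tool pose then
p,r,o=tool(); p8=np.array([.39325839,-.31501362,.15626335]); r8=np.array([[1,-.003,0],[-.003,-1,0],[0,0,-1]])
# cam point = Rm(w)+t ; w = p+ r r8^T (w8-p8)
M=r@r8.T; prof(cv2.imread("pics/w8.png"),K,Rm@M,Rm@(p-M@p8)+t)
E
```

```text
brass {'R': (np.float64(-27.4), np.float64(-22.5)), 'L': (np.float64(17.5), np.float64(22.2))} jaw edges R(dark,bright) L [(np.float64(-30.5), np.float64(-38.3)), (np.float64(25.3), np.float64(26.8))]
brass {'R': (np.float64(-33.0), np.float64(-24.8)), 'L': (np.float64(23.7), np.float64(28.9))} jaw edges R(dark,bright) L [(np.float64(-36.8), np.float64(-45.0)), (np.float64(31.6), np.float64(33.3))]
```

```bash
sed -i 's/("R",-33,-17)/("R",-37,-18)/' prof.py
python3 - <<'E'
from prof import *
p,r,o=tool(); K,Rm,t=cal("wrist"); p8=np.array([.39325839,-.31501362,.15626335]); r8=np.array([[1,-.003,0],[-.003,-1,0],[0,0,-1]]); M=r@r8.T
Y,s=prof(cv2.imread("pics/w8.png"),K,Rm@M,Rm@(p-M@p8)+t)
print([(y.round(1),v.round().astype(int).tolist()) for y,v in zip(Y[80:260:5],s[80:260:5])])
Y,s=prof(cv2.imread("pics/lev.png"),K,Rm,t)
print([(y.round(1),v.round().astype(int).tolist()) for y,v in zip(Y[150:260:5],s[150:260:5])])
E
```

```text
brass {'R': (np.float64(-33.5), np.float64(-24.8)), 'L': (np.float64(23.7), np.float64(28.9))} jaw edges R(dark,bright) L [(np.float64(-36.8), np.float64(-45.1)), (np.float64(31.6), np.float64(33.3))]
[(np.float64(-40.0), [222, 212, 202]), (np.float64(-39.5), [222, 211, 201]), (np.float64(-39.0), [206, 196, 188]), (np.float64(-38.5), [177, 168, 161]), (np.float64(-38.0), [151, 144, 137]), (np.float64(-37.5), [144, 136, 130]), (np.float64(-37.0), [115, 109, 104]), (np.float64(-36.5), [71, 66, 63]), (np.float64(-36.0), [48, 44, 42]), (np.float64(-35.5), [50, 45, 43]), (np.float64(-35.0), [55, 48, 44]), (np.float64(-34.5), [54, 40, 33]), (np.float64(-34.0), [53, 51, 52]), (np.float64(-33.5), [62, 93, 114]), (np.float64(-33.0), [82, 143, 180]), (np.float64(-32.5), [99, 176, 223]), (np.float64(-32.0), [105, 185, 231]), (np.float64(-31.5), [103, 181, 225]), (np.float64(-31.0), [104, 182, 225]), (np.float64(-30.5), [108, 188, 230]), (np.float64(-30.0), [112, 196, 236]), (np.float64(-29.5), [113, 198, 239]), (np.float64(-29.0), [106, 185, 230]), (np.float64(-28.5), [92, 160, 204]), (np.float
[... 739 characters left out ...]
), (np.float64(-31.5), [152, 145, 139]), (np.float64(-31.0), [150, 141, 135]), (np.float64(-30.5), [99, 93, 88]), (np.float64(-30.0), [42, 37, 35]), (np.float64(-29.5), [54, 50, 47]), (np.float64(-29.0), [56, 51, 49]), (np.float64(-28.5), [56, 49, 45]), (np.float64(-28.0), [54, 45, 40]), (np.float64(-27.5), [56, 77, 92]), (np.float64(-27.0), [78, 139, 175]), (np.float64(-26.5), [98, 175, 220]), (np.float64(-26.0), [102, 179, 224]), (np.float64(-25.5), [102, 179, 223]), (np.float64(-25.0), [106, 185, 228]), (np.float64(-24.5), [105, 184, 227]), (np.float64(-24.0), [102, 178, 218]), (np.float64(-23.5), [102, 183, 221]), (np.float64(-23.0), [92, 170, 214]), (np.float64(-22.5), [109, 140, 164])]
```

Request:
move_arm([
  [[0.4,-2.3,0.3,2,0],[0.4,-2.3,0.3,2,0],[0,-2.3,0.3,2,0],[0,-2.3,0.3,2,0],[0,-2.3,0.3,2,0],[0,-2.3,0.3,2,0],[0,-1.8,0.3,1.6,0],[0,-1.3,0.3,1.2,0],[0,-0.9,0.3,0.9,0],[0,-0.4,0.3,0.6,0]],
])

```text
time_s: 27.15
eef_pos: [0.3843, -0.3346, 0.0757]
eef_rot: [-0.001, 1.0, -0.001, -0.002]
wrist_force: [-6.6, 1.5, -0.5]
opening: 0.143
grasp_force: 58.4
```

```bash
python3 -c "
from lev import *; from prof import prof
st(3); ball(); K,R_,t=cal('wrist'); prof(cv2.imread('pics/lev.png'),K,R_,t)"
```

```text
p [ 0.3843 -0.3345  0.0757] th 0.899 tangential opposing [5.3 5.3 5. ] mean 5.19 F [-6.3  1.7 -0.4] open 0.1442062553876525
brass 1 631 [17.6 19.9 22.2]
brass -1 623 [-27.7 -24.9 -22.7]
blk [-22.2   0.8  29.6]
ball n 854 [ 0.3844 -0.3352  0.0935] r from axis 0.0553 th 0.906 in tool [  0.    0.5 -17.8] F [-6.5  2.3  0.2] p [ 0.3843 -0.3346  0.0757] open 0.146 grip 58.4
brass {'R': (np.float64(-27.4), np.float64(-22.5)), 'L': (np.float64(17.5), np.float64(22.2))} jaw edges R(dark,bright) L [(np.float64(-30.5), np.float64(-38.3)), (np.float64(25.2), np.float64(26.8))]
```

Request:
move_arm([
  [[0,0.3,0,-0.2,0],[0,0.6,0,-0.4,0],[0,0.9,0,-0.6,0],[0,1.2,0,-0.9,0],[0,1.4,0,-1.1,0],[0,1.6,0,-1.3,0],[0,1.8,0,-1.5,0],[0,2.0,0,-1.6,0],[0,2.2,0,-1.7,0],[0,2.4,0,-1.8,0]],
])

```text
time_s: 28.18
eef_pos: [0.3861, -0.3345, 0.077]
eef_rot: [-0.001, 1.0, -0.001, -0.002]
wrist_force: [-8.8, 0.0, -3.9]
opening: 0.146
grasp_force: 58.5
```

```bash
python3 -c "
from lev import *; from prof import prof
st(3); ball(); K,R_,t=cal('wrist'); prof(cv2.imread('pics/lev.png'),K,R_,t)"
```

```text
p [ 0.386  -0.3345  0.077 ] th 0.938 tangential opposing [9.3 7.4 7.7] mean 8.1 F [-7.8  0.3 -3. ] open 0.1463503825454117
brass 1 609 [17.4 19.6 21.8]
brass -1 603 [-27.6 -25.2 -23. ]
blk [-22.5   0.4  29.6]
ball n 847 [ 0.3862 -0.3351  0.0948] r from axis 0.0553 th 0.947 in tool [  0.1   0.5 -17.8] F [-7.6  1.5 -2.3] p [ 0.3861 -0.3345  0.077 ] open 0.138 grip 58.4
brass {'R': (np.float64(-27.6), np.float64(-22.8)), 'L': (np.float64(17.2), np.float64(22.0))} jaw edges R(dark,bright) L [(np.float64(-30.2), np.float64(-38.0)), (np.float64(24.9), np.float64(26.5))]
```

Request:
move_arm([
  [[0,0.3,0,-0.2,0],[0,0.6,0,-0.4,0],[0,0.9,0,-0.6,0],[0,1.1,0,-0.8,0],[0,1.3,0,-0.9,0],[0,1.4,0,-1.0,0],[0,1.5,0,-1.1,0],[0,1.6,0,-1.2,0],[0,1.7,0,-1.2,0],[0,1.8,0,-1.3,0]],
])

```text
time_s: 29.22
eef_pos: [0.3874, -0.3345, 0.078]
eef_rot: [-0.001, 1.0, -0.001, -0.003]
wrist_force: [-9.3, 0.4, -4.3]
opening: 0.145
grasp_force: 58.4
```

```bash
python3 -c "
from lev import *; from prof import prof
st(3); ball(); K,R_,t=cal('wrist'); prof(cv2.imread('pics/lev.png'),K,R_,t)"
```

```text
p [ 0.3875 -0.3345  0.078 ] th 0.97 tangential opposing [10.   9.7  9.2] mean 9.65 F [-8.9  0.  -4. ] open 0.14498179885125423
brass 1 598 [17.2 19.4 21.7]
brass -1 586 [-28.4 -25.4 -23.2]
blk [-22.8   0.5  29.6]
ball n 846 [ 0.3876 -0.3352  0.0957] r from axis 0.0552 th 0.976 in tool [  0.1   0.7 -17.7] F [-8.4 -0.3 -4.2] p [ 0.3874 -0.3345  0.078 ] open 0.145 grip 58.4
brass {'R': (np.float64(-27.8), np.float64(-23.0)), 'L': (np.float64(17.1), np.float64(21.7))} jaw edges R(dark,bright) L [(np.float64(-29.9), np.float64(-37.7)), (np.float64(27.8), np.float64(26.3))]
```

Two independent measures agree: the spring deflection is about 1.3 mm, and the force has risen 2.7 N above the free-running level. That is roughly 6.7 N at the ball, so it is finger-tight. Letting go and withdrawing.

Request:
move_arm([
  [[0.4,-0.5,0,0.4,0],[0.4,-1,0,0.8,0],[0.4,-1,0,0.8,0],[0.4,-1,0,0.8,0],[0.4,-1,0,-5,0],[0.4,-1,0,-20,0],[0.4,-1,0,-40,0],[0.4,-1,0,-60,0],[0.4,-1,0,-75,0],[0.4,-1,0,-75,0]],
])

```text
time_s: 30.25
eef_pos: [0.3909, -0.3374, 0.159]
eef_rot: [0.003, 1.0, -0.001, 0.002]
wrist_force: [-0.4, -0.5, 1.0]
opening: 0.402
grasp_force: 0.0
```

Run:
```python
from lev import *; from prof import prof
st(3); K,R_,t=cal('wrist'); im=cv2.imread('pics/lev.png'); prof(im,K,R_,t)
d=camera("wrist")[1]; C=cloud("wrist",d); i=im.astype(int)
red=(i[...,2]>110)&(i[...,1]<70)&(abs(C[...,0]-.385)<.03)&(abs(C[...,1]+.335)<.03)&(C[...,2]>.07); P=C[red]
s=least_squares(lambda q:np.linalg.norm(P-q,axis=1)-.008,P.mean(0)-[0,0,.006],loss="soft_l1",f_scale=.001).x; print(red.sum(),s,"th",np.arctan2(s[2]-.05,.4185-s[0]))
m=(abs(C[...,0]-.4865)<.009)&(abs(C[...,1]+.333)<.008); print("blk top z",np.percentile(C[m][:,2],[10,50,90]))
```

```text
p [ 0.3891 -0.3351  0.1545] th 1.334 tangential opposing [ 0.1  0.4 -0.5] mean -0.0 F [-0.1 -0.5  0.3] open 0.39682310835869433
brass 1 281 [18.  20.3 22.6]
brass -1 270 [-26.9 -24.6 -22.3]
blk [-21.7   0.3  29.5]
brass {'R': (np.float64(-26.9), np.float64(-22.4)), 'L': (np.float64(17.8), np.float64(22.7))} jaw edges R(dark,bright) L [(np.float64(-29.5), np.float64(-36.8)), (np.float64(25.3), np.float64(27.0))]
390 [ 0.38697116 -0.33482805  0.09508847] th 0.9605630768276271
blk top z [0.03624492 0.03726815 0.03815236]
```

The lever reads 0.96 rad from up here, so I'll check from the same close viewpoint as before whether it relaxed.

Request:
move_arm([
  [[0.4,0,0,20,0],[0.4,0,0,40,0],[0.4,0,0,58,0],[0.4,0,0,70,0],[0.4,0,0,75,0],[0.4,0,0,75.8,0],[0.4,0,0,75.8,0],[0.4,0,0,75.8,0],[0.4,0,0,75.8,0],[0.4,0,0,75.8,0]],
])

```text
time_s: 31.28
eef_pos: [0.3895, -0.3358, 0.0798]
eef_rot: [0.001, 1.0, -0.002, 0.001]
wrist_force: [-0.1, 0.6, -0.2]
opening: 0.4
grasp_force: 0.0
```

```bash
python3 -c "
from lev import *; from prof import prof
st(3); ball();ball(); K,R_,t=cal('wrist'); prof(cv2.imread('pics/lev.png'),K,R_,t)"
```

```text
p [ 0.3893 -0.3356  0.0794] th 1.013 tangential opposing [ 0.1 -0.3  0.3] mean 0.05 F [-0.  0. -0.] open 0.4001855023772825
brass 1 571 [17.3 19.5 21.7]
brass -1 577 [-28.8 -25.3 -23. ]
blk [-22.6   0.7  29.5]
ball n 916 [ 0.3873 -0.3351  0.0955] r from axis 0.0551 th 0.97 in tool [ -1.9  -0.4 -16.1] F [-0.3 -0.3  0.3] p [ 0.3892 -0.3355  0.0793] open 0.401 grip 0.0
ball n 922 [ 0.3873 -0.3352  0.0955] r from axis 0.0552 th 0.97 in tool [ -1.8  -0.2 -16.3] F [-0.3  0.5 -0.6] p [ 0.3892 -0.3354  0.0792] open 0.402 grip 0.0
brass {'R': (np.float64(-27.5), np.float64(-22.7)), 'L': (np.float64(17.3), np.float64(21.9))} jaw edges R(dark,bright) L [(np.float64(-29.8), np.float64(-37.5)), (np.float64(24.8), np.float64(26.5))]
```

Nothing has relaxed beyond noise: the lever is at 0.97 rad. The three estimates put the deflection at 1.1 to 1.6 mm, inside the finger-tight band of 1.0 to 1.96 mm. Withdrawing and handing in.

Request:
move_arm([
  [[0.4,-1.8,0,0,0],[0.4,-1.8,0,-10,0],[0.4,-1.8,0,-35,0],[0.4,-1.8,0,-65,0],[0.4,-1.8,0,-95,0],[0.4,-1.8,0,-120,0],[0.4,-1.8,0,-130,0],[0.4,-1.8,0,-130,0],[0.4,-1.8,0,-130,0],[0.4,-1.8,0,-130,0]],
])

```text
time_s: 32.37
eef_pos: [0.3866, -0.3344, 0.2072]
eef_rot: [-0.001, 1.0, -0.002, -0.001]
wrist_force: [0.1, 0.0, 0.4]
opening: 0.4
grasp_force: 0.0
```

```bash
python3 -c "
from h import *
im,d=camera('wrist'); C=cloud('wrist',d); i=im.astype(int)
red=(i[...,2]>110)&(i[...,1]<70)&(abs(C[...,0]-.385)<.03)&(abs(C[...,1]+.335)<.03)&(C[...,2]>.07); print('ball top region',red.sum(),C[red].mean(0).round(4))
m=(abs(C[...,0]-.4865)<.009)&(abs(C[...,1]+.333)<.008); print('blk top',np.median(C[m],0).round(4)); print(order.hand_in())"
```

```text
ball top region 265 [ 0.3891 -0.3352  0.1008]
blk top [ 0.4872 -0.3327  0.0375]
the job is handed in; nothing more can be done
None
```

The grey block stands post up on the clamp seat, long side jaw to jaw, gripped at an estimated 6–7.3 N at the ball (finger-tight is 6–8 N); the lever is released at about 0.97 rad and the job was handed in at about 32 s, but I did not re-check the other bin items after lifting the block out.

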